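# Clear the index-card box and hold its lid open

### The job

Someone left a green mint tin on the lid of the wooden index-card box. Take the tin off and lay it flat on the desk right beside the coffee mug, without dropping it, and only then raise the lid (it has a brass knob at the front) and keep holding it open at about 60 degrees, so that a colleague can file cards with both hands: the lid has no stay, so finish still holding it, and never let it go over backwards. Leave the mug and the other things on the desk where they are.

Things in the scene. Friction and masses are not known exactly. Their poses are not given: they have to be found in the camera images.
- card_box: Brown wooden index-card box with the tin on it, fixed, 104 x 145 x 94 mm high (lid shut); origin under its centre on the desk, z up. Front (brass knob) faces its own -x, roughly to the robot; hinge along its y at the back. Shut lid: z 73 to 94 mm, flat top x -50 to +54, y -72 to +72 mm, front face at x = -50. Left or right of the middle; not the like box in the far left corner of the desk.
- lid_knob (a point): Centre of the brass knob in the middle of the lid's front face: a round stub 11 mm in diameter along the box's -x, standing out 10 mm (box x = -50 to -60 mm), 82 mm above the desk when shut. Moves with the lid; its axes are the lid's: -x out of the front face, z out of the top. Pinch it across its 11 mm, along the box's y.
- lid_hinge (a point): A point on the hinge axis, midway along it: in the box's frame x = +57.5, y = 0, z = 72.5 mm. The axis is the box's y axis. The knob turns about it at a radius of 113 mm.
- card_box_lid (a joint): Opening angle of the lid, rad: 0 shut, positive as the front edge rises and goes back, 1.745 at the stop; 60 degrees is 1.05. The lid weighs about 90 g and turns easily: let go, it falls shut, and from about 80 degrees on it falls over backwards.
- mint_tin: Flat green mint tin, 48 (its x) x 64 (its y) x 16 mm, about 50 g, closed and rigid; origin at the centre of its underside. At the start it lies flat on the lid of the box. Take it across its 48 mm.
- coffee_mug: White stoneware mug standing loose, 94 mm high. Origin on its underside, midway between handle and far wall: it spans 118 mm along its y and 82 mm along its x; the round cup (82 mm across) is centred at y = +18 mm, the handle points to its -y. On the other side of the middle from the box; the desk round it is clear towards the robot for 20 cm and towards the box.
- tape_clear: Roll of tape lying flat, 94 x 92 x 48 mm high; origin at the centre of its underside. A bystander at the back.
- glue_stick: Blue and white glue stick standing upright, 27 mm across, 90 mm high; origin at the centre of its base. A bystander on the left.
- card_fan: Business cards fanned in a small wooden block, 50 x 112 x 80 mm high; origin at the centre of its underside. A bystander at the left.
- rubber_stamp: Wooden rubber stamp with a turned handle, standing, 28 x 64 x 69 mm high; origin at the centre of its underside. A bystander at the back right.
There are look-alikes about, which are no part of the job. What is meant by the mint_tin is not black, pink or turquoise, and is the larger of those in its own colour.

How it is judged (in metres and radians):
On the way, in this order (a step that is already met when the one before it is completed fails the run):
1. the mint tin lies flat on the desk beside the mug, let go, the lid still shut (height (world z) of mint_tin below 0.012 m and angle between mint_tin's own z axis and vertical below 0.15 rad and horizontal distance between mint_tin and coffee_mug below 0.18 m and contact force between the fingers and mint_tin below 0.05 N and linear speed of mint_tin below 0.03 m/s and value of joint card_box_lid below 0.15 rad), for 0.2 s.
2. the lid is held still by the fingers at 60 degrees, give or take 8 (value of joint card_box_lid between 0.908 and 1.187 rad and velocity of joint card_box_lid between -0.1 and 0.1 rad/s and contact force between the fingers and card_box above 0.15 N), for 0.3 s.
At the end, for the whole second after the job is handed in: The fingers still touch and hold the lid, at rest, 52 to 68 degrees open (0.908 to 1.187 rad); the mint tin lies flat and still on the desk, not touched by the fingers, its centre within 18 cm of the mug's origin; the mug stands upright (all of step 2 and height (world z) of mint_tin below 0.012 m and angle between each of mint_tin, coffee_mug's own z axis and vertical below 0.15 rad and horizontal distance between mint_tin and coffee_mug below 0.18 m and contact force between the fingers and mint_tin below 0.05 N and linear speed of mint_tin below 0.03 m/s); the arm keeps its last pose, push and grip.
It fails at once if the lid is raised while the tin is not yet down on the desk (value of joint card_box_lid above 0.15 rad and height (world z) of mint_tin above 0.03 m).
It fails at once if the lid goes over backwards (past 80 degrees) (value of joint card_box_lid above 1.396 rad).
It fails at once if the tin is dropped or thrown (faster than 0.7 m/s out of the fingers) (linear speed of mint_tin above 0.7 m/s and contact force between the fingers and mint_tin below 0.05 N).
It fails at once if the mug is pushed more than 3 cm or tipped (distance of coffee_mug from where it was at the start of the episode above 0.03 m or angle between coffee_mug's own z axis and vertical above 0.3 rad).
It fails at once if the tape, glue stick, card fan or rubber stamp is pushed more than 3 cm or knocked over (distance of any of tape_clear, glue_stick, card_fan, rubber_stamp from where it was at the start of the episode above 0.03 m or angle between any of tape_clear, glue_stick, card_fan, rubber_stamp's own z axis and vertical above 0.5 rad).
It also fails if it takes over 54 s, if anything falls off the work surface, if the arm or the gripper's body presses on something with over 40 N, if the wrist force passes 120 N, or if a joint passes its speed limit or range.

### The arm

A 6-joint arm with a two-finger parallel gripper is mounted at the origin on a cart in front of the work surface, level with it; the furniture and walls round the work are solid. World frame = base frame: x ahead of the robot, y to its left, z up, the work surface at z = 0. Lengths are in mm, angles in rad, forces in N, time in s.
With the tool pointing down it reaches from about 275 to 750 mm from the base axis. Payload 10.2 kg.
Tool frame: the origin (TCP) lies at the very end of the fingers, on their centre line; the grasp point (between the pads) lies 19 mm behind it; z points along the fingers, y is the line along which they close (so a half turn about z gives the same grasp; the last joint's range is limited). The gripper opens to 85 mm and grips with 20 to 120 N. Pads are 22 mm wide; open, the fingers measure 114 mm over their backs; the gripper's body (76 mm by 85 mm) begins 54 mm behind the grasp point. The pads swing forward as they close: fully open they stand 13 mm farther back than shut.
Start: joints at [-1.535, 0.313, 1.498, -0, 1.331, -0.223], TCP at [134.345, -507.526, 231.294] pointing down, gripper open.
Joint ranges: [-2.94, 2.94], [-0.97, 2.17], [0.19, 2.56], [-1.23, 4.37], [0.02, 3.11], [-2.88, 2.88]. Speed limits (rad/s): [2.39, 2.39, 3.01, 3.14, 3.14, 3.14].

### API

Orientations are given as a unit quaternion [w, x, y, z].
In Python, from rig import ctrl, optics gives the robot as it stands. The module is installed in compiled form; this text tells all that it offers.
- The arm moves only by the shell command python3 -m handwheel 'ROWS' [FORCE]. ROWS is JSON, a list that holds one entry, the list of rows, each a list of 5 numbers: the gripper command: -1 is fully open, 1 is shut, values between are in proportion, then the shift along the world's x, y, z in units of 50 mm (1.0 is 50 mm), then the turn about the world's z in units of 8 degrees (1.0 is 8 degrees). In form: [[[gripper, tx, ty, tz, twist], ...]]. A call has 1 to 10 rows; each row shifts and turns the commanded pose from where the row before left it; what a row does not reach is not made up. A row lasts 1/10 s, in which the tool goes at most 50 mm and 8.59 degrees, less where a joint would pass 70% of its speed; a pose out of reach is approached as far as the arm can. A call is refused whole if a number of a shift passes 1 or a number of a turn 1, either way. A call with a gripper value outside its range is refused whole. The fingers move at their own pace and stop on an object; FORCE is the grip in N (left out, the last holds). Time passes only in rows, so rows that do not move let the fingers close. It gives the time, the measured TCP pose, the force, the opening and the grip force at its end, in the units of the state.
- ctrl.sense(): the state, without advancing time (a new reading comes with each control period).
- optics.capture(name): name is "side" or "top" or "wrist"; returns a dict with "img" (400x640x3 uint8, blue, green, red), "K" (3x3 intrinsics, pixels), "R" (3x3) and "t" (3): a world point X has camera coordinates R X + t. Camera axes: x right, y down, z forward; pixel columns grow to the right and rows downward; lengths in mm; the calibration is good to about 2 mm. A picture is of the moment at which its call begins. There is no depth.
- ctrl.finish_job(): hands the job in; it is judged then, once.
The state is a dict: "time_s": time; "joints": joint angles; "dq": joint speeds; "tau": joint torques, N m; "eef_pos": TCP position; "ee_rot": TCP orientation; "force": force on the tool from outside, world axes, zero at the start; "wrist_torque": the same for the moment, N m; "grip_width": opening from 0.0 (shut) to 1.0 (fully open); "grip_force": force on a finger pad.
Only numpy, scipy, OpenCV 4.12 (cv2) and the standard library are available. Lean on these libraries where they do the work, as an engineer would, in place of code of your own. Each camera call takes 0.05 s, during which the arm holds its last target. There are 200 camera calls.

## Working session

There is one attempt and no reset: what is moved stays moved. The work goes in short steps, Python scripts to look and compute and a shell command to move; the robot and the scene stay as the last step left them, time stands still between calls to the robot, and variables do not carry over. Pictures are saved under pics/ and viewed, at most 10 in all, crops included, and the job is handed in when it is done.

```bash
mkdir -p pics; cat > h.py <<'E'
import numpy as np,cv2
from rig import ctrl,optics
def snap(n,f):
    d=optics.capture(n);cv2.imwrite('pics/'+f+'.png',d['img']);np.savez('pics/'+f+'.npz',K=d['K'],R=d['R'],t=d['t']);return d
def ray(f,u,v,z):
    d=np.load('pics/'+f+'.npz');K,R,t=d['K'],d['R'],d['t'].ravel()
    c=-R.T@t; r=R.T@np.linalg.solve(K,[u,v,1.]); return c+r*(z-c[2])/r[2]
def proj(f,X):
    d=np.load('pics/'+f+'.npz');p=d['K']@(d['R']@np.array(X,float)+d['t'].ravel());return p[:2]/p[2]
def tri(f1,p1,f2,p2):
    A=[];b=[]
    M=np.zeros((3,3));y=np.zeros(3)
    for f,p in((f1,p1),(f2,p2)):
        d=np.load('pics/'+f+'.npz');K,R,t=d['K'],d['R'],d['t'].ravel()
        c=-R.T@t;r=R.T@np.linalg.solve(K,[*p,1.]);r/=np.linalg.norm(r);P=np.eye(3)-np.outer(r,r);M+=P;y+=P@c
    return np.linalg.solve(M,y)
def crop(f,x0,y0,w,h,s):
    i=cv2.imread('pics/'+f+'.png')[y0:y0+h,x0:x0+w];cv2.imwrite('pics/'+f+'_c%d_%d.png'%(x0,y0),cv2.resize(i,None,fx=s,fy=s,interpolation=cv2.INTER_CUBIC))
E
python3 -c "
from h import *
snap('top','t0');snap('side','s0')
print(ctrl.sense())
a=np.vstack([cv2.imread('pics/t0.png')]);
for f in('t0','s0'):
  d=np.load('pics/'+f+'.npz');print(-d['R'].T@d['t'].ravel(),d['R'],d['K'][0,0])
"
```

```text
{'time_s': 0.1, 'joints': array([-1.53543553e+00,  3.13396690e-01,  1.49835354e+00, -2.86955640e-05,
        1.33100258e+00, -2.23369521e-01]), 'dq': array([-0.00062122,  0.00028292, -0.00059558,  0.00053844,  0.00157157,
        0.00059231]), 'tau': array([ 2.69346696e-03, -4.12898505e+01, -2.60140926e+01, -1.29599939e-04,
        3.01699401e-03,  3.92811501e-06]), 'eef_pos': array([ 134.31134824, -507.29177845,  230.79380206]), 'ee_rot': array([-5.78824371e-04,  9.91643383e-01,  1.29007997e-01,  4.05757922e-05]), 'force': array([1.02963656, 1.16886469, 0.09847682]), 'wrist_torque': array([-0.00181353,  0.01570458, -0.00424913]), 'grip_force': 0.0, 'grip_width': 0.9990553171660166}
[ 306.2500376   101.07445286 1394.54605258] [[-0.02995991 -0.99954111  0.00446855]
 [-0.97756329  0.02836804 -0.20872296]
 [ 0.20850042 -0.01062161 -0.9779646 ]] 465.1899398630744
[556.55545953 881.81949691 684.89273378] [[-9.99669334e-01 -2.05211155e-02 -1.54953517e-02]
 [ 7.35386691e-04  5.79536346e-01 -8.14946061e-01]
 [ 2.57037218e-02 -8.14687981e-01 -5.79329623e-01]] 367.5073568486648
```

View pics/t0.png

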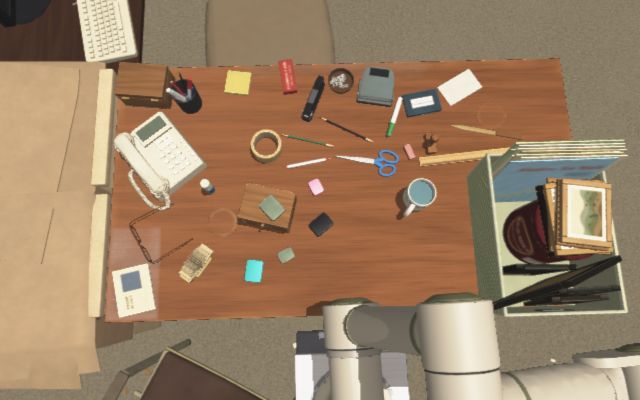

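View pics/s0.png

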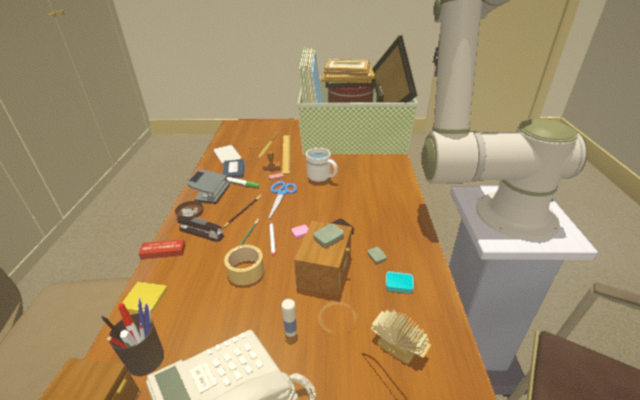

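The top view (t0) shows these possible tins:
- green on the box lid at (272,207)
- smaller green on the desk at (286,255)
- black at (320,224)
- pink at (316,187)
- turquoise at (254,271)

I choose the green one on the lid at (272,207). The card box is at (267,208), the look-alike box at (145,85), and the mug at (420,195) with its handle towards (407,212). I'll check the choice in an enlarged crop.

```bash
python3 -c "
from h import *
crop('t0',225,165,110,110,5);
i=cv2.imread('pics/t0.png');a=cv2.resize(i[175:275,230:310],None,fx=5,fy=5,interpolation=2);b=cv2.resize(i[165:225,390:450],None,fx=5,fy=5,interpolation=2)
o=np.zeros((500,700,3),np.uint8);o[:,:400]=a;o[:300,400:]=b;cv2.imwrite('pics/c1.png',o)"
```

```text
(no output)
```

View pics/c1.png

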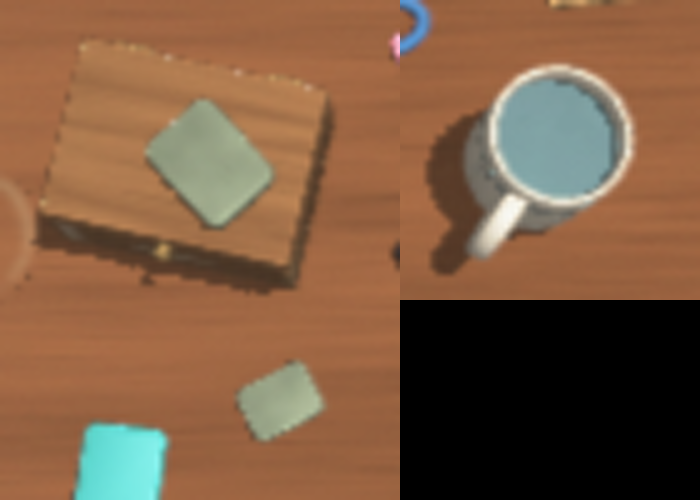

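The tin on the lid is the larger of the two green ones. In the crop its corners are (203,100), (273,172), (217,228) and (147,155). The lid corners are (82,40), (327,92), (293,270) and (40,212), with the knob at (163,250). The mug rim centre is at (561,137) and the handle end at (480,250).

```bash
python3 -c "
from h import *
f=lambda u,v,z:ray('t0',230+u/5-.4,175+v/5-.4,z)
T=np.array([f(*p,110) for p in((203,100),(273,172),(217,228),(147,155))])
L=np.array([f(*p,94) for p in((82,40),(327,92),(293,270),(40,212))])
for n,A in(('tin',T),('lid',L)):
  e=np.roll(A,-1,0)-A; print(n,A.round(0).tolist(),A.mean(0).round(1),np.linalg.norm(e,axis=1).round(1),np.degrees(np.arctan2(e[:,1],e[:,0])).round(1))
print('knob',f(163,250,82))
g=lambda u,v,z:ray('t0',390+(u-400)/5-.4,165+v/5-.4,z)
print('mug',g(561,137,94),'handle',g(480,250,50))
print('glue',ray('t0',207,183,90))
for n,u,v,z in(('smalltin',286,255,10),('black',320,224,16),('fan',196,263,40),('pink',316,187,12),('turq',254,271,12)):print(n,ray('t0',u,v,z).round())
"
```

```text
tin [[595.0, 215.0, 110.0], [553.0, 176.0, 110.0], [522.0, 208.0, 110.0], [564.0, 247.0, 110.0]] [558.5 211.8 110. ] [57.7 44.4 57.8 44.2] [-137.6  134.2   42.3  -45.9]
lid [[636.0, 286.0, 94.0], [602.0, 146.0, 94.0], [499.0, 167.0, 94.0], [537.0, 310.0, 94.0]] [568.4 227.1  94. ] [144.5 104.5 147.5 102.5] [-103.9  168.2   75.3  -13.3]
knob [514.6479813  241.45607061  82.        ]
mug [ 593.91769919 -218.07122343   94.        ] handle [ 537.09036671 -175.98660034   50.        ]
glue [639.33759718 398.97919578  90.        ]
smalltin [433. 179.  10.]
black [522.  76.  16.]
fan [415. 438.  40.]
pink [637.  84.  12.]
turq [389. 274.  12.]
```

```bash
python3 -m handwheel '[[[-0.6,0.5,0.85,0,0.4],[-0.6,0.5,0.85,0,0.4],[-0.6,0.5,0.85,0,0.4],[-0.6,0.5,0.85,0,0.4],[-0.6,0.5,0.85,0,0.4],[-0.6,0.5,0.85,0,0.4],[-0.6,0.5,0.85,0,0.4],[-0.6,0.5,0.85,0,0.4],[-0.6,0.5,0.85,0,0.4],[-0.6,0.5,0.85,0,0.1]]]'
python3 -m handwheel '[[[-0.6,0.35,0.59,0,0],[-0.6,0.35,0.59,0,0],[-0.6,0.35,0.59,0,0],[-0.6,0.35,0.59,0,0],[-0.6,0.35,0.59,0,0],[-0.6,0.35,0.59,0,0],[-0.6,0.35,0.59,0,0],[-0.6,0.35,0.59,0,0],[-0.6,0.35,0.59,0,0],[-0.6,0.3,0.5,0,0]]]'
python3 -c "
from h import *
snap('wrist','w1');s=ctrl.sense();print(s['eef_pos'],s['ee_rot'],s['joints'],s['grip_width'],s['time_s'])
i=cv2.imread('pics/w1.png')
for p in((558.5,211.8,110),(514,241.5,82)): print(proj('w1',p))
"
```

```text
time_s: 1.1
eef_pos: [384.9, -80.5, 231.3]
ee_rot: [0.0, 0.925, 0.379, 0.0]
force: [1.6, -1.9, 0.7]
grip_width: 0.802
grip_force: 0.0
time_s: 2.1
eef_pos: [557.2, 209.6, 230.7]
ee_rot: [-0.0, 0.926, 0.378, -0.0]
force: [-0.2, 0.0, 0.1]
grip_width: 0.801
grip_force: 0.0
[558.27616256 212.23995823 230.29131673] [-6.75664354e-04  9.25360077e-01  3.79088727e-01  8.76366320e-05] [1.66729431e-01 4.74962304e-01 1.26671496e+00 1.37676987e-03
 1.40004222e+00 9.59668891e-01] 0.7969495953254885 2.15
[320.94683269 191.88962266]
[259.15340664 196.37466734]
```

View pics/w1.png

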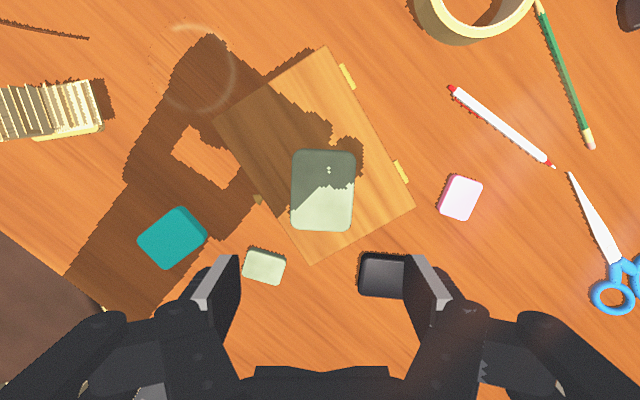

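The wrist view shows the tin with corners (294,149), (356,149), (353,232) and (291,230). The lid corners are (326,46), (415,206), (308,265) and (215,118), and the knob is near (257,199). All of this agrees with my predictions to within 2–3 px.

```bash
python3 -c "
from h import *
f=lambda u,v,z:ray('w1',u,v,z)
T=np.array([f(*p,110) for p in((294,149),(356,149),(353,232),(291,230))])
L=np.array([f(*p,94) for p in((326,46),(415,206),(308,265),(215,118))])
for n,A in(('tin',T),('lid',L)):
  e=np.roll(A,-1,0)-A; print(n,A.mean(0).round(1),np.linalg.norm(e,axis=1).round(1),np.degrees(np.arctan2(e[:,1],e[:,0])).round(1))
print('knob',f(257,199,82))
"
```

```text
tin [560.2 210.7 110. ] [45.7 65.1 48.8 63.6] [ -45.5 -136.1  132.5   41.2]
lid [569.8 226.9  94. ] [141.3 102.6 141.3  98.7] [-104.3  165.4   74.1  -14.5]
knob [510.99922091 241.26802217  82.        ]
```

```bash
python3 -m handwheel '[[[-0.6,0.02,-0.02,-0.5,0],[-0.6,0,0,-0.5,0],[-0.6,0,0,-0.5,0],[-0.6,0,0,-0.5,0],[-0.6,0,0,-0.4,0],[-0.6,0,0,-0.2,0],[-0.6,0,0,-0.12,0],[-0.6,0,0,0,0]]]'
python3 -m handwheel '[[[0.1,0,0,0,0],[0.3,0,0,0,0],[0.5,0,0,0,0],[0.5,0,0,0,0],[0.5,0,0,0,0]]]' 30
```

```text
time_s: 2.95
eef_pos: [557.8, 207.0, 95.1]
ee_rot: [-0.0, 0.926, 0.378, -0.0]
force: [0.1, -0.1, -0.3]
grip_width: 0.798
grip_force: 0.0
time_s: 3.45
eef_pos: [558.4, 207.1, 96.5]
ee_rot: [0.0, 0.926, 0.378, 0.001]
force: [-1.6, -0.5, 6.4]
grip_width: 0.559
grip_force: 31.2
```

```bash
python3 -m handwheel '[[[0.5,0,0,0.1,0],[0.5,0,0,0.2,0],[0.5,0,0,0.4,0],[0.5,0,0,0.5,0],[0.5,0,0,0.5,0],[0.5,0,0,0.3,0],[0.5,0,0,0,0]]]'
```

```text
time_s: 4.15
eef_pos: [558.7, 207.2, 198.0]
ee_rot: [0.001, 0.926, 0.378, 0.002]
force: [-0.1, -0.7, -1.2]
grip_width: 0.559
grip_force: 31.1
```

```bash
python3 -m handwheel '[[[0.5,-0.1,-0.3,0,0],[0.5,-0.2,-0.6,0,0],[0.5,-0.25,-0.8,0,0],[0.5,-0.25,-0.8,0,0],[0.5,-0.25,-0.8,0,0],[0.5,-0.25,-0.8,0,0],[0.5,-0.25,-0.8,0,0],[0.5,-0.25,-0.8,0,0],[0.5,-0.2,-0.65,0,0],[0.5,-0.08,-0.33,0,0]]]'
python3 -m handwheel '[[[0.5,0,0,-0.3,0],[0.5,0,0,-0.6,0],[0.5,0,0,-0.7,0],[0.5,0,0,-0.7,0],[0.5,0,0,-0.6,0],[0.5,0,0,-0.4,0],[0.5,0,0,-0.2,0],[0.5,0,0,-0.1,0],[0.5,0,0,0,0]]]'
python3 -c "
from h import *
d=snap('wrist','w2');snap('top','t2');snap('side','s2');print(proj('t2',(455,-127,10)),proj('s2',(455,-127,10)))
i=cv2.imread('pics/w2.png');j=cv2.imread('pics/s2.png')[120:240,240:440]
o=np.zeros((600,640,3),np.uint8);o[:300]=i[100:400];o[300:600,:500]=cv2.resize(j,(500,300));cv2.imwrite('pics/c2.png',o)"
```

```text
time_s: 5.15
eef_pos: [452.7, -129.1, 194.7]
ee_rot: [-0.0, 0.926, 0.377, -0.0]
force: [-0.1, 0.9, -0.3]
grip_width: 0.559
grip_force: 31.0
time_s: 6.05
eef_pos: [453.9, -127.0, 15.3]
ee_rot: [-0.0, 0.926, 0.378, -0.0]
force: [-0.0, -0.4, -0.6]
grip_width: 0.558
grip_force: 31.0
[388.55598684 244.52228638] [359.99870611 188.78018265]
```

View pics/c2.png

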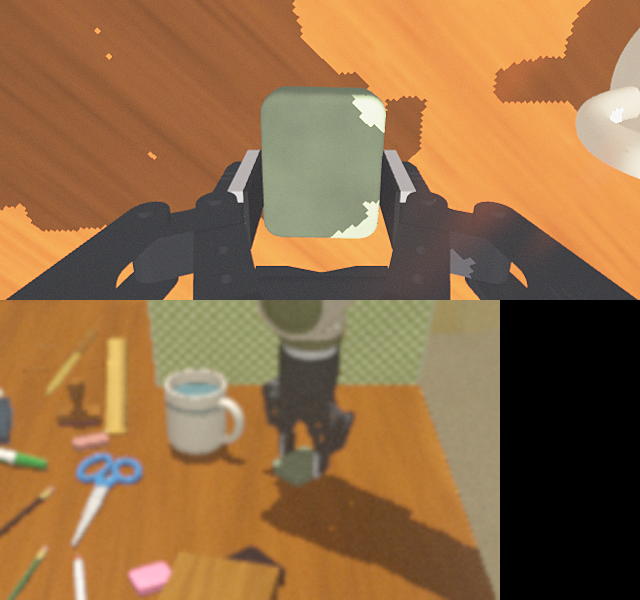

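The tin is held level between the pads, about 13 mm above the desk, with the mug handle clear on the right. I'll lower it the rest of the way.

```bash
python3 -m handwheel '[[[0.5,0,0,-0.1,0],[0.5,0,0,-0.08,0],[0.5,0,0,-0.04,0],[0.5,0,0,0,0],[0.5,0,0,0,0]]]'
```

```text
time_s: 6.7
eef_pos: [453.8, -127.0, 4.3]
ee_rot: [-0.0, 0.926, 0.378, -0.0]
force: [0.9, -0.4, -1.3]
grip_width: 0.559
grip_force: 31.0
```

```bash
python3 -m handwheel '[[[0.5,0,0,-0.03,0],[0.5,0,0,-0.03,0],[0.5,0,0,0,0]]]'
```

```text
time_s: 7.0
eef_pos: [454.0, -127.1, 2.5]
ee_rot: [0.0, 0.926, 0.378, 0.0]
force: [-6.2, 2.8, 17.9]
grip_width: 0.557
grip_force: 33.0
```

It's touching down. Releasing, waiting, then lifting.

```bash
python3 -m handwheel '[[[0.4,0,0,0.02,0],[0,0,0,0.02,0],[-0.4,0,0,0,0],[-0.5,0,0,0,0],[-0.5,0,0,0,0],[-0.5,0,0,0.2,0],[-0.5,0,0,0.5,0],[-0.5,0,0,0.9,0],[-0.5,0,0,0.9,0],[-0.5,0,0,0.9,0]]]'
python3 -m handwheel '[[[-0.5,0,0,0.4,0],[-0.5,0,0,0,0]]]'
python3 -c "
from h import *
snap('wrist','w3')
from h import *
i=cv2.imread('pics/w3.png');hsv=cv2.cvtColor(i,cv2.COLOR_BGR2HSV)
cv2.imwrite('pics/w3s.png',cv2.resize(i,(480,300)))"
```

```text
time_s: 8.0
eef_pos: [453.5, -126.8, 175.9]
ee_rot: [0.0, 0.926, 0.378, 0.0]
force: [-0.3, -0.2, 0.1]
grip_width: 0.752
grip_force: 0.0
time_s: 8.2
eef_pos: [454.8, -127.5, 196.7]
ee_rot: [0.003, 0.926, 0.378, 0.002]
force: [0.5, -0.1, -0.4]
grip_width: 0.75
grip_force: 0.0
```

View pics/w3.png

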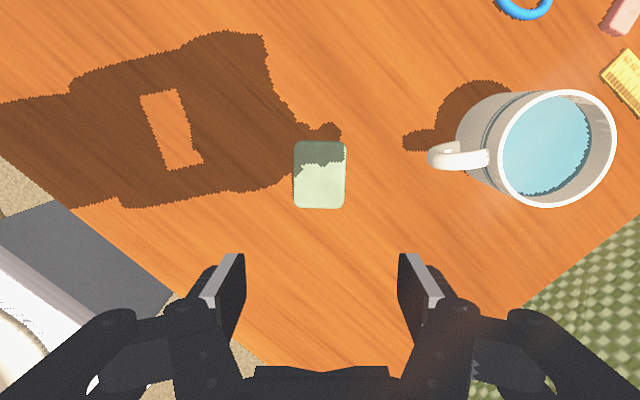

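The tin lies flat at (320,174), clear of the mug handle at (440,155), and is released. Next is the knob. The estimated box centre is (567,227.5) and its yaw −14°, which puts the pad target at about (505,243).

```bash
python3 -m handwheel '[[[0.2,0.05,0.4,0,-0.7],[0.2,0.1,0.7,0,-0.75],[0.2,0.1,0.85,0,-0.75],[0.2,0.1,0.85,0,-0.75],[0.2,0.1,0.85,0,-0.75],[0.2,0.1,0.85,0,-0.75],[0.2,0.1,0.85,0,-0.75],[0.2,0.1,0.85,0,-0.75],[0.2,0.1,0.7,0,-0.75],[0.2,0.1,0.4,0,-0.6]]]'
python3 -m handwheel '[[[0.2,0.05,0.1,-0.5,0],[0.2,0,0,-0.3,0],[0.2,0,0,-0.3,0],[0.2,0,0,0,0]]]'
python3 -c "
from h import *
snap('wrist','w4');s=ctrl.sense();print(s['eef_pos'],s['ee_rot'],s['joints'])
print(proj('w4',(514,241,82)),[proj('w4',s['eef_pos']+np.array([0,0,k])).round() for k in(0,-40,-58)])"
```

```text
time_s: 9.25
eef_pos: [500.4, 240.4, 191.6]
ee_rot: [0.0, 0.992, -0.123, -0.001]
force: [0.2, -0.6, -0.8]
grip_width: 0.404
grip_force: 0.0
time_s: 9.65
eef_pos: [502.2, 242.6, 135.1]
ee_rot: [0.001, 0.993, -0.122, -0.003]
force: [-0.3, 0.4, -0.1]
grip_width: 0.401
grip_force: 0.0
[502.93423308 242.71975647 136.7313415 ] [ 6.79257802e-04  9.92571001e-01 -1.21651967e-01 -1.77334647e-03] [ 2.39849876e-01  4.75931582e-01  1.51976619e+00 -1.66220166e-05
  1.14969283e+00  2.05456155e+00]
[317.52483459 204.40082215] [array([319., 265.]), array([319., 232.]), array([319., 221.])]
```

View pics/w4.png

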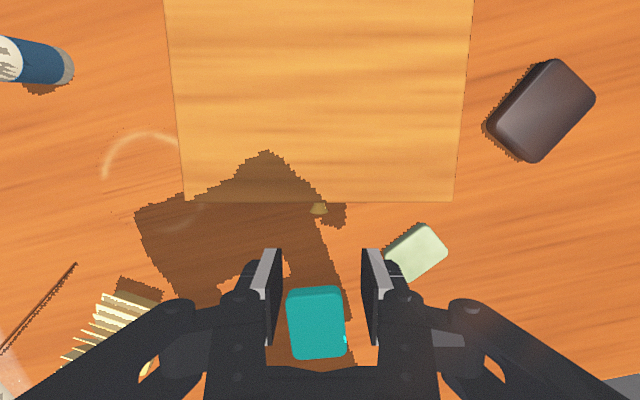

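The lid's front edge is at row 202. The knob is centred at (319,209), right between the pads, and the lid sits square to the gripper.

```bash
python3 -c "
from h import *
A=ray('w4',184,202,94);B=ray('w4',453,202,94);print(A,B,np.linalg.norm(A-B),np.degrees(np.arctan2(*(A-B)[1::-1])))
print((A+B)/2,'knob tip',ray('w4',319,214,82),ray('w4',319,209,82))
u=np.array([np.cos(np.radians(-14.1)),np.sin(np.radians(-14.1))]);p=ctrl.sense()['eef_pos'][:2]
F=((A+B)/2)[:2]; print('tool vs face along x, y:',(p-F)@u,(p-F)@np.array([-u[1],u[0]]))"
```

```text
[535.97801759 309.12692033  94.        ] [501.172924   169.20517249  94.        ] 144.18560974118864 76.03135326485925
[518.5754708  239.16604641  94.        ] knob tip [508.19654363 241.58216295  82.        ] [511.12433095 240.84949314  82.        ]
tool vs face along x, y: -16.035735860213645 -0.3637963770535294
```

```bash
python3 -m handwheel '[[[0.2,0.04,-0.01,-0.4,0],[0.2,0,0,-0.4,0],[0.2,0,0,-0.2,0],[0.2,0,0,-0.1,0],[0.2,0,0,-0.06,0],[0.2,0,0,0,0],[0.2,0,0,0,0]]]'
```

```text
time_s: 10.4
eef_pos: [506.2, 242.6, 81.0]
ee_rot: [-0.0, 0.993, -0.122, 0.001]
force: [-0.4, -0.2, 0.6]
grip_width: 0.399
grip_force: 0.0
```

```bash
python3 -m handwheel '[[[0.5,0,0,0,0],[0.8,0,0,0,0],[1,0,0,0,0],[1,0,0,0,0],[1,0,0,0,0]]]' 25
```

```text
time_s: 10.9
eef_pos: [506.1, 242.9, 80.7]
ee_rot: [-0.0, 0.993, -0.122, 0.001]
force: [0.0, 4.2, 3.5]
grip_width: 0.103
grip_force: 24.5
```

Opening reads 8.8 mm against the knob's 11 mm, so the tips are gripping the knob above its middle. I'll open, go 6 mm lower and grip again.

```bash
python3 -m handwheel '[[[0.6,0,0,0,0],[0.2,0,0,0,0],[0.2,0,0,0,0],[0.2,0,0,-0.06,0],[0.2,0,0,-0.06,0],[0.2,0,0,0,0],[0.2,0,0,0,0]]]'
python3 -m handwheel '[[[0.5,0,0,0,0],[0.8,0,0,0,0],[1,0,0,0,0],[1,0,0,0,0],[1,0,0,0,0]]]' 25
```

```text
time_s: 11.6
eef_pos: [505.8, 242.4, 74.1]
ee_rot: [0.0, 0.993, -0.122, -0.0]
force: [-0.8, 0.2, 0.8]
grip_width: 0.401
grip_force: 0.0
time_s: 12.1
eef_pos: [506.0, 242.9, 74.5]
ee_rot: [-0.0, 0.993, -0.122, 0.0]
force: [1.1, 5.5, -0.9]
grip_width: 0.105
grip_force: 24.4
```

The width is unchanged lower down, so about 0.105 is simply what the knob reads. For clearance at 60° I'll grip again 3.5 mm higher and 2 mm further out.

```bash
python3 -m handwheel '[[[0.6,0,0,0,0],[0.2,0,0,0,0],[0.2,0,0,0,0],[0.2,-0.04,0.02,0.07,0],[0.2,0,0,0,0],[0.2,0,0,0,0]]]'
python3 -m handwheel '[[[0.5,0,0,0,0],[0.8,0,0,0,0],[1,0,0,0,0],[1,0,0,0,0],[1,0,0,0,0]]]' 25
python3 -c "
import numpy as np
u=np.array([np.cos(np.radians(-14.1)),np.sin(np.radians(-14.1))])
r=113;a0=np.arctan2(9.5,112.5);q=None
for th in range(0,61,5):
  a=a0+np.radians(th);p=np.array([-r*np.cos(a),r*np.sin(a)])
  if q is not None: d=p-q;print(th,(d[0]*u/50).round(3),(d[1]/50).round(3),p.round(1))
  q=p
"
```

```text
time_s: 12.7
eef_pos: [503.8, 243.5, 78.0]
ee_rot: [-0.0, 0.993, -0.122, 0.0]
force: [0.4, 0.2, -0.1]
grip_width: 0.395
grip_force: 0.0
time_s: 13.2
eef_pos: [503.9, 243.6, 77.8]
ee_rot: [-0.0, 0.993, -0.122, 0.0]
force: [0.0, 1.8, -0.3]
grip_width: 0.099
grip_force: 24.4
5 [ 0.024 -0.006] 0.196 [-111.3   19.3]
10 [ 0.041 -0.01 ] 0.193 [-109.2   28.9]
15 [ 0.057 -0.014] 0.188 [-106.3   38.3]
20 [ 0.073 -0.018] 0.182 [-102.6   47.4]
25 [ 0.088 -0.022] 0.175 [-98.   56.2]
30 [ 0.102 -0.026] 0.167 [-92.8  64.5]
35 [ 0.116 -0.029] 0.157 [-86.8  72.4]
40 [ 0.129 -0.032] 0.146 [-80.1  79.7]
45 [ 0.141 -0.035] 0.134 [-72.9  86.3]
50 [ 0.151 -0.038] 0.12 [-65.1  92.4]
55 [ 0.161 -0.04 ] 0.106 [-56.8  97.7]
60 [ 0.169 -0.043] 0.092 [-48.1 102.3]
```

```bash
python3 -m handwheel '[[[1,0.01,0,0.1,0],[1,0.015,-0.005,0.1,0],[1,0.02,-0.005,0.1,0],[1,0.02,-0.005,0.1,0],[1,0.03,-0.005,0.095,0],[1,0.03,-0.01,0.095,0],[1,0.035,-0.01,0.09,0],[1,0.035,-0.01,0.09,0],[1,0.04,-0.01,0.09,0],[1,0.04,-0.01,0.09,0]]]'
```

```text
time_s: 14.2
eef_pos: [518.1, 239.9, 125.7]
ee_rot: [-0.0, 0.993, -0.122, 0.0]
force: [5.7, 2.0, -3.7]
grip_width: 0.1
grip_force: 24.3
```

```bash
python3 -m handwheel '[[[1,0.05,-0.01,0.085,0],[1,0.05,-0.015,0.085,0],[1,0.055,-0.015,0.08,0],[1,0.06,-0.015,0.08,0],[1,0.06,-0.015,0.075,0],[1,0.065,-0.015,0.075,0],[1,0.07,-0.015,0.07,0],[1,0.07,-0.02,0.065,0],[1,0.075,-0.02,0.06,0],[1,0.075,-0.02,0.06,0]]]'
python3 -c "
from h import *
snap('side','s5');crop('s5',270,150,120,150,4)"
```

```text
time_s: 15.2
eef_pos: [549.3, 232.1, 162.4]
ee_rot: [-0.0, 0.993, -0.122, -0.0]
force: [1.4, 4.9, -1.9]
grip_width: 0.1
grip_force: 25.1
```

View pics/s5_c270_150.png

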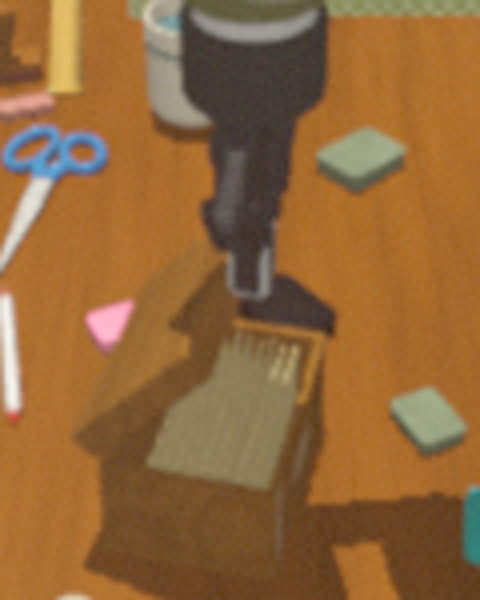

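The lid is up at about 50°, with the fingers on the knob at (250,285) in the crop, and the tin is flat on the desk at (362,157). Ten more degrees to go.

```bash
python3 -m handwheel '[[[1,0.08,-0.02,0.055,0],[1,0.08,-0.02,0.055,0],[1,0.08,-0.02,0.045,0],[1,0.06,-0.015,0.03,0],[1,0.02,-0.005,0.01,0],[1,0,0,0,0],[1,0,0,0,0],[1,0,0,0,0],[1,0,0,0,0]]]'
python3 -c "
from h import *
snap('top','t6');snap('side','s6')
p=ctrl.sense()['eef_pos'];print(p)
u=np.array([np.cos(np.radians(-14.1)),np.sin(np.radians(-14.1))])
d=p-np.array([503.9,243.6,77.8]);dx=d[:2]@u;print(dx,d[2],np.degrees(np.arctan2(9.5+d[2],112.5-dx)-np.arctan2(9.5,112.5)),np.hypot(9.5+d[2],112.5-dx))
b=lambda x,y,z:np.array([567+x*u[0]-y*u[1],227.5+x*u[1]+y*u[0],z])
for th in(52,60,68):
  c,s=np.cos(np.radians(th)),np.sin(np.radians(th)); X,Z=-50-57.5,94-72.5
  for y in(72,-72): q=b(57.5+X*c+Z*s,y,72.5-X*s+Z*c);print(th,y,proj('s6',q).round(1),proj('t6',q).round(1))
i=cv2.imread('pics/s6.png')[180:290,270:370];j=cv2.imread('pics/t6.png')[160:260,225:325]
cv2.imwrite('pics/c6.png',np.hstack([cv2.resize(i,(400,440),interpolation=2),cv2.resize(j,(400,440),interpolation=2)]))"
```

```text
time_s: 16.15
eef_pos: [565.2, 228.1, 172.1]
ee_rot: [-0.0, 0.993, -0.122, 0.0]
force: [-0.2, 4.4, 1.0]
grip_width: 0.097
grip_force: 25.6
[565.22126453 228.11084091 172.12539089]
63.247170078402 94.32539089465264 59.794350454190685 114.9154169366029
52 72 [312.1 236.9] [238.5 191.6]
52 -72 [328.8 198.7] [290.5 202.8]
60 72 [305.7 233.7] [239.5 186.1]
60 -72 [323.1 195.9] [291.6 197.3]
68 72 [298.9 231.2] [240.6 180.5]
68 -72 [317.2 193.7] [292.8 191.8]
```

View pics/c6.png

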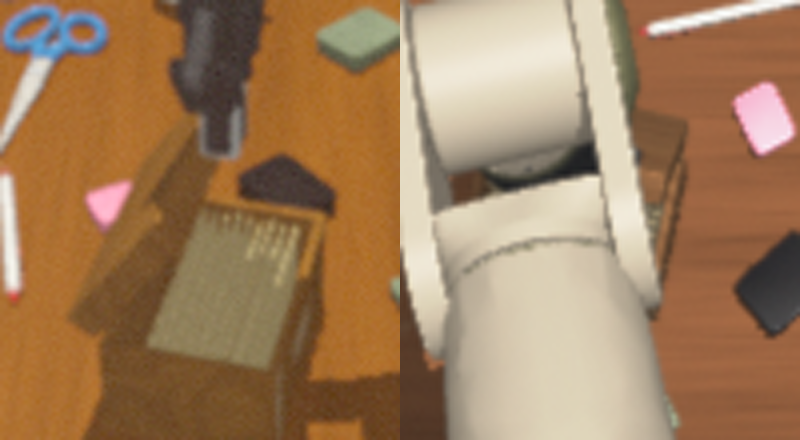

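The lid's front corner in the side view is at about (150,215), where 60° predicts (143,215). The tool arc gives 59.8° and the grip is steady at 25 N. Handing in.

```bash
python3 -m handwheel '[[[1,0,0,0,0],[1,0,0,0,0],[1,0,0,0,0]]]'; python3 -c "
from rig import ctrl
print(ctrl.finish_job())"
```

```text
time_s: 16.55
eef_pos: [565.2, 228.1, 172.1]
ee_rot: [-0.0, 0.993, -0.122, 0.0]
force: [0.1, 4.1, 0.7]
grip_width: 0.093
grip_force: 25.6
the job is handed in; nothing more can be done
None
```

The mint tin is lying flat on the desk beside the mug, and the arm is holding the lid open by its knob at about 60°; the job is handed in, but no verdict came back.

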